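# Flip the ratchet and nip up the filter press

### The arm

A 6-joint arm with a two-finger parallel gripper is mounted at the origin on a cart in front of the work surface, level with it; the furniture and walls round the work are solid. World frame = base frame: x ahead of the robot, y to its left, z up, the work surface at z = 0. Lengths are in m, angles in rad, forces in N, time in s.
With the tool pointing down it reaches from about 0.3 to 0.775 m from the base axis. Payload 14.6 kg.
Tool frame: the origin (TCP) lies midway between the tips of the shut fingers; the grasp point (between the pads) lies 19 mm behind it (ctrl.hold_point_z is the distance from the TCP to the grasp point, in m); z points along the fingers, x is the direction in which the jaws open and shut, and the axes are right-handed (so a half turn about z gives the same grasp; the last joint's range is limited). The gripper opens to 94 mm and grips with 3 to 60 N. Pads are 16 mm wide; open, the fingers measure 119 mm over their backs; the gripper's body (75 mm by 177 mm) begins 78 mm behind the grasp point.
Start: joints at [1.05, 0.3, 1.521, -0, 1.321, -0.067], TCP at [0.241, 0.494, 0.205] pointing down, gripper open.
Joint ranges: [-3.03, 3.03], [-0.79, 2.21], [0.23, 2.52], [-1.04, 4.18], [0, 3.07], [-2.55, 2.55]. Speed limits (rad/s): [2.22, 2.22, 2.57, 3.14, 3.14, 3.14].

### API

Orientations are given as [roll, pitch, yaw] about the fixed x, y, z axes, in that order (R = Rz(yaw) Ry(pitch) Rx(roll)).
In Python, from station import ctrl, viewer, ticket, nets gives the robot as it stands.
- The arm moves only by the tool carry_out, never from a script. Its argument "commands" is one flat list of numbers, 7 for each row, row after row: the closure, from -1 (fully open) to 1 (shut), so that 0 is half open, then the shift along the world's x, y, z in cm, then the turn, a rotation vector about the world's x, y, z in rad. In form: [gripper, tx, ty, tz, ax, ay, az, gripper, tx, ty, tz, ax, ay, az, ...]. A call has 1 to 12 rows; each row is the pose to reach, as a shift and turn from the pose measured when the call began; what a row does not reach only later rows make up. A row lasts 1/12 s, in which the tool goes at most 41.7 mm and 7.16 degrees, less where a joint would pass 70% of its speed; a pose out of reach is approached as far as the arm can. A call with a gripper value outside its range is refused whole. The fingers move at their own pace and stop on an object; "force" is the grip in N (left out, the last holds). Time passes only in rows, so rows that repeat a pose let the fingers close. It gives the time, the measured TCP pose, the force and the opening at its end, in the units of the state.
- ctrl.get_obs(): the state, without advancing time (a new reading comes with each control period).
- viewer.camera(name): name is "side" or "top"; returns (picture, depth): 384x512x3 uint8, blue, green, red; 384x512 float32, m along the optical axis (not along the pixel's ray), 0 where there is no reading.
- viewer.camera_info(name): a dict with "fx", "fy", "cx", "cy" (pixels), "R" (3x3) and "t" (3): a world point X has camera coordinates R X + t. Camera axes: x right, y down, z forward; pixel columns grow to the right and rows downward; lengths in m; the calibration is good to about 2 mm. A picture is of the moment at which its call begins. camera_info takes no time and is no camera call.
- ticket.hand_in(): hands the job in, once; it reports no verdict.
Trained networks look in the newest picture that a camera, given by its name, has taken for a name from the list of things; names that differ only in an ending like _2 or _b are one class to them, and where a whole thing is asked for, a point or a joint stands for the part that bears it (a point fixed in the world has none). Each returns a list of dicts, best first, with "confidence" (0 to 1); they miss things now and then, are a little off and sometimes report something else, mostly with a low value. They report only what shows in the picture. A call takes as long as a camera call.
- nets.silhouettes(camera, thing): "region" (384x512 bool, what is visible of it) and "extent" ([left, top, right, bottom] in pixels, round what is visible of it).
The state is a dict: "time_s": time; "qpos": joint angles; "joint_vel": joint speeds; "tau": joint torques, N m; "ee_pos": TCP position; "eef_rot": TCP orientation; "force": force on the tool from outside, world axes, zero at the start; "moment": the same for the moment, N m; "grip_width": finger opening in m.
Only numpy, scipy, OpenCV 4.12 (cv2) and the standard library are available. Lean on these libraries where they do the work, as an engineer would, in place of code of your own. Each camera call takes 0.05 s, during which the arm holds its last target. There are 200 camera calls.

### The job

The little ratchet press on the worktop is still set to loosen. Flip the direction lever on top of its ratchet head right over to the tighten side, swing the handle back to its loosen-side end to feel that it now clicks free that way, then work it gently to and fro, never unscrewing the foot, until the foot has nipped the filter holder with about 70 newtons, judged by the rise in the handle's resistance. Finally swing the handle back to its loosen-side end and let go, the lever still over and the holder still clamped; leave the other things on the worktop alone.

Things in the scene. Friction and masses are not known exactly. Their poses are not given: they have to be found in the camera images.
- press: Ratchet press fixed to the worktop: grey base 120 x 150 mm, columns at y +-58 mm, bridge, on top a round steel ratchet head (74 mm, top 168 mm up). Origin: middle of the base's underside, on the spindle's axis, z up; -x is its front. Under the bridge a sprung pad presses a loose white filter holder (52 mm round, 45 tall) on a seat of unmeasured height: 5 to 15 mm to go till it touches.
- foot: Foot plate, steel disc 44 mm round under the bridge; origin in the middle of its top. The screw lowers it 8 mm per rad of spindle. Below it hangs the pad on a stiff 16 N/mm spring (not measured): once the pad has touched the holder, each further rad of spindle adds about 110 N of clamping. Much over 100 N would crush the holder.
- spindle (a joint): Turn of the screw spindle (rad), 0 at the start, growing as it tightens (clockwise from above). Hidden in the head, driven only by the ratchet; its friction (0.9 N m) holds it where it is left, also under load.
- handle (a joint): Handle angle about the press axis (rad), growing clockwise from above = tightening stroke; 0 = pointing to the press's -x, stops at -0.75 and +0.75. At the grip, free-wheeling takes 1 to 2 N (a click each 0.35 rad); driving the unloaded spindle 10 N while moving (6 to 10 N is felt when held still), plus 0.08 N per newton of clamping, so 70 N shows as a rise of 5 to 6 N.
- handle_grip (a point): Middle of the handle's grip: an upright round black post 20 mm thick, 100 mm from the press axis, on the handle's end. The point is on the post's axis, 187 mm above the worktop; the post's free top is at 204 mm, its thicker foot (28 mm) ends at 163 mm.
- lever (a joint): Direction lever on the head (rad), growing clockwise from above; stops at -0.42 (loosen side: only negative handle turning drives the spindle) and +0.42 (tighten side: only positive turning drives it). Beyond 0.34 it is well over. It stays where it is left and moves against about 2 N at the fin.
- lever_fin (a point): Upright fin of the lever, dark steel, 20 mm long, 10 thick (the way it swings), 28 high, over the middle of the head. The point is in its middle, 12 mm below its top (200 mm above the worktop; lever arm below 175 mm). Pivot 44 mm from the press axis, opposite the handle; fin 44 mm from the pivot. As the joint grows it goes to the press's +y (handle at 0), 36 mm in all.
- timer: White square bench timer, 66 x 66 x 20 mm, loose; a bystander. Origin in the middle of its underside.
- marker: Marker pen lying, 14 x 133 x 13 mm, loose; a bystander. Origin under its middle, y along it.
- tube: Capped plastic tube lying, 33 x 114 x 33 mm, loose; a bystander. Origin under its middle, y along it.
- petri: Petri dish with lid, 90 mm round, 13 mm high, loose; a bystander. Origin in the middle of its underside.
- forceps: Steel forceps lying, 18 x 130 x 10 mm, loose; a bystander. Origin under its middle, y along it.

How it is judged:
By the outcome, as a careful person would: the job done as asked, in the order asked, and still so for the second after the job is handed in, with the robot touching nothing.
It also fails if it takes over 72 s, if anything falls off the work surface, if the arm or the gripper's body presses on something with over 40 N, if the wrist force passes 120 N, or if a joint passes its speed limit or range.

## Working session

There is one attempt and no reset: what is moved stays moved. The work goes in short steps, Python scripts to look and compute and a tool call to move; the robot and the scene stay as the last step left them, time stands still between calls to the robot, and variables do not carry over. Pictures are saved under pics/ and viewed, about 8 in all and at most 12, crops included, and the job is handed in when it is done.

Besides the shell and the picture viewer there is one more tool, called after ">>>" as name(argument=value, ...), one argument or row to a line, values as JSON. carry_out: Moves the arm, as the interface text tells. Its arguments: {"type":"object","properties":{"commands":{"type":"array","items":{"type":"number"}},"force":{"type":"number"}},"required":["commands"]}

```bash
mkdir -p pics; cat > h.py <<'E'
import numpy as np,cv2
from station import ctrl,viewer,ticket,nets
def pts(name,depth,mask=None):
    i=viewer.camera_info(name); R=np.array(i["R"]);t=np.array(i["t"])
    m=depth>0
    if mask is not None: m&=mask
    v,u=np.nonzero(m); z=depth[v,u]
    c=np.stack([(u-i["cx"])/i["fx"]*z,(v-i["cy"])/i["fy"]*z,z],1)
    return (c-t)@R,u,v
def st():
    o=ctrl.get_obs(); return {k:np.round(o[k],4).tolist() for k in ("time_s","qpos","ee_pos","eef_rot","force","moment","grip_width")}
E
python3 - <<'E'
from h import *
print(st(), ctrl.hold_point_z)
ims=[]
for c in ("top","side"):
    im,d=viewer.camera(c); cv2.imwrite(f"pics/{c}0.png",im); np.save(c+"0.npy",d)
    i=viewer.camera_info(c); print(c,"cam pos",-np.array(i["R"]).T@np.array(i["t"]))
    for th in ("press","handle_grip","lever_fin","handle","lever"):
        for r in nets.silhouettes(c,th)[:2]:
            m=r["region"]; P,u,v=pts(c,d,m)
            print(th,round(r["confidence"],2),r["extent"],len(P),np.round(np.median(P,0),3),np.round(P.min(0),3),np.round(P.max(0),3))
E
```

```text
{'time_s': 0.0, 'qpos': [1.0504, 0.3005, 1.5216, -0.0, 1.3207, -0.0666], 'ee_pos': [0.241, 0.4941, 0.2049], 'eef_rot': [-3.1415, 0.0011, 1.117], 'force': [-0.3198, 1.0483, -0.0964], 'moment': [-0.0276, 0.0304, 0.032], 'grip_width': 0.0941} 0.0188
top cam pos [-0.35131197 -0.3776846   1.81126701]
press 0.75 [198.7, 154.8, 233.2, 196.2] 1028 [0.478 0.276 0.129] [ 0.393  0.209 -0.005] [0.622 0.365 0.215]
press 0.45 [207.6, 156.1, 220.8, 187.6] 251 [0.482 0.279 0.168] [0.394 0.23  0.139] [0.539 0.32  0.215]
handle_grip 0.85 [204.7, 159.5, 222.0, 190.4] 289 [0.482 0.282 0.167] [0.394 0.23  0.123] [0.539 0.325 0.215]
lever_fin 0.61 [205.1, 156.0, 222.3, 193.0] 374 [0.484 0.284 0.167] [ 0.393  0.23  -0.014] [0.627 0.41  0.215]
lever_fin 0.5 [214.0, 157.2, 219.0, 160.0] 20 [0.521 0.303 0.175] [0.496 0.274 0.165] [0.539 0.319 0.208]
handle 0.7 [204.9, 155.0, 219.3, 188.3] 325 [0.484 0.281 0.167] [0.394 0.23  0.105] [0.539 0.326 0.215]
lever 0.49 [211.2, 152.8, 219.6, 163.4] 33 [0.509 0.289 0.178] [0.496 0.268 0.165] [0.539 0.321 0.208]
side cam pos [-0.15643596  1.30948344  0.63687462]
press 0.88 [205.2, 195.7, 256.0, 257.4] 1376 [0.473 0.327 0.108] [ 0.262  0.016 -0.004] [0.708 0.573 0.303]
press 0.43 [205.3, 192.7, 226.3, 204.1] 90 [0.511 0.29  0.176] [0.498 0.018 0.056] [0.696 0.327 0.201]
handle_grip 0.58 [205.8, 195.8, 260.3, 216.1] 465 [0.494 0.308 0.165] [0.394 0.016 0.048] [0.708 0.336 0.201]
handle 0.75 [204.0, 194.4, 257.8, 214.3] 454 [0.491 0.306 0.165] [0.394 0.24  0.142] [0.539 0.336 0.201]
lever 0.47 [209.2, 194.7, 225.7, 204.2] 45 [0.506 0.287 0.18 ] [0.5   0.274 0.17 ] [0.533 0.323 0.198]
```

View pics/top0.png

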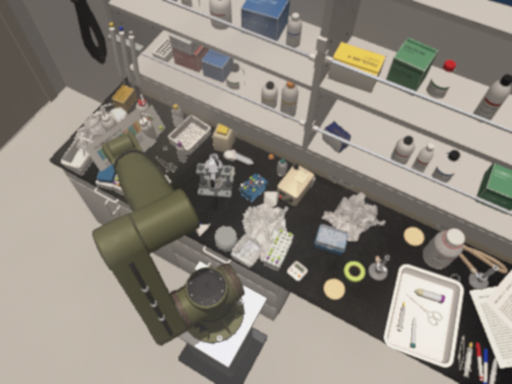

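View pics/side0.png

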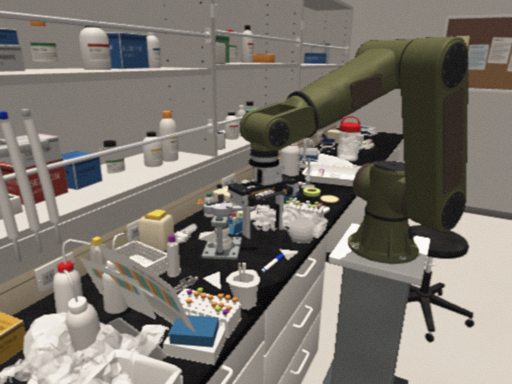

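```bash
python3 - <<'E'
from h import *
im=[]
for c,(a,b,e,f) in (("top",(190,145,245,205)),("side",(195,170,265,265))):
    I=cv2.imread(f"pics/{c}0.png")[b:f,a:e]; im.append(cv2.resize(I,(int((e-a)*580/(f-b))//1,580),interpolation=cv2.INTER_CUBIC)[:, :400])
cv2.imwrite("pics/crop0.png",np.hstack(im))
for c in("top","side"):
    d=np.load(c+"0.npy"); P,u,v=pts(c,d)
    b=(P[:,0]>.35)&(P[:,0]<.66)&(P[:,1]>.15)&(P[:,1]<.43)
    P=P[b];u=u[b];v=v[b]
    for lo,hi in((.160,.1635),(.1635,.172),(.172,.18),(.18,.23)):
        s=(P[:,2]>lo)&(P[:,2]<hi); print(c,lo,hi,s.sum())
        if lo==.1635: 
            Q=P[s]; print(np.round(Q.mean(0),4),np.round(Q.min(0),3),np.round(Q.max(0),3))
        if lo>.17: print([ (a,bb,*np.round(p,3).tolist()) for a,bb,p in zip(u[s].tolist(),v[s].tolist(),P[s])])
    # base top / bridge
    s=(P[:,2]>.006)&(P[:,2]<.03); print("low",np.round(P[s].mean(0),3),s.sum())
E
```

```text
top 0.16 0.1635 44
top 0.1635 0.172 159
[0.4905 0.2915 0.1677] [0.395 0.227 0.164] [0.546 0.33  0.172]
top 0.172 0.18 42
[(212, 154, 0.536, 0.322, 0.174), (213, 154, 0.537, 0.318, 0.176), (214, 154, 0.54, 0.314, 0.175), (215, 154, 0.542, 0.311, 0.175), (211, 155, 0.53, 0.324, 0.173), (215, 155, 0.539, 0.309, 0.172), (210, 156, 0.523, 0.324, 0.173), (211, 156, 0.526, 0.321, 0.172), (213, 156, 0.528, 0.312, 0.177), (214, 156, 0.533, 0.31, 0.172), (215, 156, 0.533, 0.305, 0.175), (213, 157, 0.525, 0.31, 0.174), (213, 158, 0.521, 0.307, 0.174), (216, 158, 0.527, 0.296, 0.174), (209, 159, 0.509, 0.32, 0.172), (211, 160, 0.509, 0.31, 0.172), (207, 162, 0.49, 0.319, 0.175), (209, 162, 0.494, 0.311, 0.176), (210, 162, 0.498, 0.308, 0.173), (212, 162, 0.501, 0.3, 0.174), (212, 163, 0.498, 0.298, 0.173), (208, 164, 0.485, 0.31, 0.173), (209, 164, 0.487, 0.307, 0.173), (216, 164, 0.5, 0.279, 0.176), (217, 164, 0.501, 0.275, 0.178), (217, 165, 0.498, 0.273, 0.175), (206, 166, 0.47, 0.31, 0.177), (214, 167, 0.484, 0.28, 0.174), (218, 168, 0.489, 0.263, 0.173), (207, 169, 0.461, 0.3, 0.174), (211,
[... 3946 characters left out ...]
.504, 0.291, 0.195), (221, 196, 0.502, 0.287, 0.194), (222, 196, 0.502, 0.281, 0.193), (223, 196, 0.499, 0.279, 0.192), (218, 197, 0.513, 0.29, 0.19), (219, 197, 0.508, 0.291, 0.191), (220, 197, 0.505, 0.289, 0.191), (221, 197, 0.504, 0.284, 0.189), (222, 197, 0.502, 0.281, 0.189), (223, 197, 0.498, 0.281, 0.189), (218, 198, 0.514, 0.287, 0.185), (219, 198, 0.509, 0.29, 0.187), (220, 198, 0.506, 0.288, 0.187), (221, 198, 0.505, 0.283, 0.185), (222, 198, 0.502, 0.28, 0.185), (223, 198, 0.5, 0.278, 0.185), (219, 199, 0.51, 0.287, 0.182), (220, 199, 0.506, 0.288, 0.183), (221, 199, 0.504, 0.284, 0.182), (222, 199, 0.502, 0.282, 0.182), (220, 200, 0.505, 0.289, 0.18)]
low [0.504 0.31  0.016] 708
```

View pics/crop0.png

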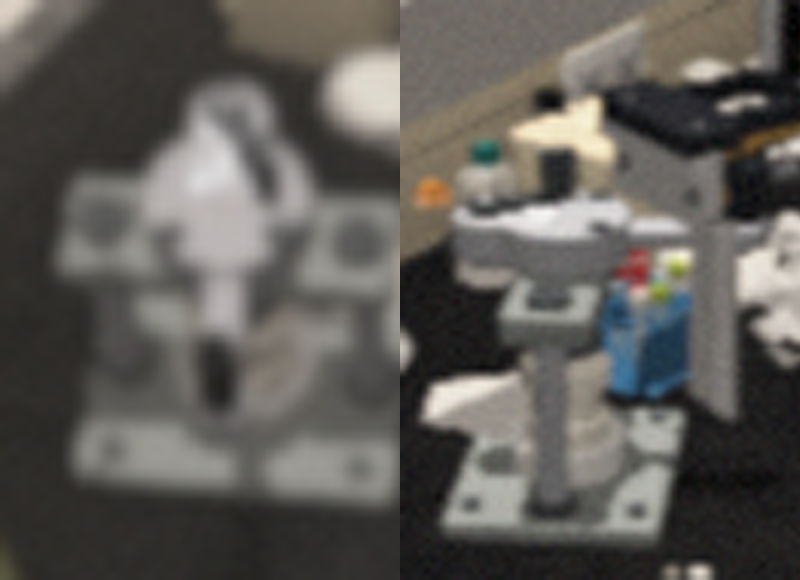

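Crop: the base is a grey plate. In the top crop the head is at (230,200), the dark fin at (255,150) and the black grip post at (215,375). In the side crop the fin is at (555,170). Next is the press yaw and a combined fit.

```bash
python3 - <<'E'
from h import *
from scipy.optimize import least_squares
A=[]
for c in("top","side"):
    d=np.load(c+"0.npy"); P,u,v=pts(c,d)
    b=(abs(P[:,0]-.49)<.11)&(abs(P[:,1]-.295)<.11); P=P[b]
    hist=np.histogram(P[:,2],np.arange(0,.18,.004)); print(c,hist[0].tolist())
    s=(P[:,2]>.010)&(P[:,2]<.022); print(c,"base",cv2.minAreaRect(P[s][:,:2].astype(np.float32)*1000))
    s=(P[:,2]>.11)&(P[:,2]<.150); print(c,"bridge",cv2.minAreaRect(P[s][:,:2].astype(np.float32)*1000)); A.append(P)
P=np.vstack(A)
# base+footprint fit: edges via score
from itertools import product
Q=P[(P[:,2]>.010)&(P[:,2]<.022)][:,:2]
best=[]
def cost(x):
    c,s=np.cos(x[2]),np.sin(x[2]); L=(Q-x[:2])@np.array([[c,-s],[s,c]])
    e=np.maximum(abs(L)-[.06,.075],0); return np.r_[e.ravel()]
for y in np.arange(-1.6,1.6,.2):
    r=least_squares(cost,[.49,.295,y],loss="soft_l1",f_scale=.003); best.append((r.cost*1e4,np.round(r.x,3).tolist()))
print(sorted(best)[:4])
# head circle: outline of points z .160-.1715 around
H=P[(P[:,2]>.160)&(P[:,2]<.1715)]
r=np.hypot(*(H[:,:2]-[.488,.2946]).T); a=np.degrees(np.arctan2(H[:,1]-.2946,H[:,0]-.488))
for k in range(-180,180,20):
    m=(a>=k)&(a<k+20); print(k,m.sum(),np.round(np.percentile(r[m],95),3) if m.any() else "")
E
```

```text
top [249, 183, 130, 113, 81, 46, 23, 26, 10, 11, 15, 13, 7, 4, 2, 4, 6, 9, 11, 12, 3, 8, 7, 5, 1, 2, 1, 0, 3, 5, 10, 17, 24, 46, 67, 44, 25, 12, 16, 21, 53, 83, 67, 32]
top base ((465.8975524902344, 281.828369140625), (204.07777404785156, 171.44422912597656), 30.486936569213867)
top bridge ((455.2178955078125, 274.55181884765625), (136.2088165283203, 150.4144287109375), 23.929983139038086)
side [472, 40, 86, 316, 59, 34, 47, 46, 54, 39, 36, 30, 22, 14, 13, 8, 16, 9, 18, 32, 8, 9, 12, 14, 3, 8, 8, 5, 5, 2, 21, 20, 23, 26, 69, 30, 41, 47, 53, 48, 45, 102, 75, 29]
side base ((494.2356872558594, 295.6023254394531), (119.33232879638672, 153.7510528564453), 24.208703994750977)
side bridge ((453.3739013671875, 301.8455810546875), (165.76129150390625, 88.79251098632812), 46.12255096435547)
[(np.float64(7.410185146001263), [0.491, 0.293, 0.417]), (np.float64(7.410185146023237), [0.491, 0.293, 0.417]), (np.float64(7.41018514603846), [0.491, 0.293, 0.417]), (np.float64(7.410185146090874), [0.491, 0.293, 0.417])]
-180 14 0.032
-160 66 0.108
-140 21 0.064
-120 15 0.036
-100 21 0.04
-80 19 0.041
-60 14 0.041
-40 14 0.04
-20 8 0.042
0 25 0.052
20 46 0.065
40 37 0.059
60 23 0.037
80 20 0.039
100 22 0.035
120 17 0.032
140 22 0.03
160 14 0.032
```

```bash
python3 - <<'E'
from h import *
for c in("top","side"):
    d=np.load(c+"0.npy"); P,u,v=pts(c,d)
    s=(P[:,2]>.20)&(P[:,2]<.7)&(np.hypot(P[:,0]-.49,P[:,1]-.29)<.3); Q=P[s]
    for r in (.1,.15,.2,.25,.3):
        m=np.hypot(Q[:,0]-.49,Q[:,1]-.29); k=(m>r-.05)&(m<=r); print(c,r,k.sum(),np.round(np.c_[Q[k].min(0),Q[k].max(0)],2).tolist() if k.any() else "")
E
```

```text
top 0.1 6 [[0.41, 0.41], [0.23, 0.25], [0.2, 0.21]]
top 0.15 7 [[0.39, 0.4], [0.23, 0.24], [0.2, 0.21]]
top 0.2 0 
top 0.25 703 [[0.71, 0.74], [0.19, 0.4], [0.2, 0.6]]
top 0.3 2308 [[0.19, 0.79], [0.09, 0.5], [0.2, 0.6]]
side 0.1 0 
side 0.15 2 [[0.4, 0.4], [0.24, 0.24], [0.2, 0.2]]
side 0.2 0 
side 0.25 797 [[0.72, 0.74], [0.19, 0.39], [0.2, 0.6]]
side 0.3 1778 [[0.19, 0.79], [0.1, 0.51], [0.2, 0.6]]
```

>>> carry_out(
  commands=[0.36,0,0,6,0,0,0,0.36,4,-3.2,7,0,0,0.12,0.36,7,-5.6,7,0,0,0.24,0.36,10,-8,7,0,0,0.36,0.36,13,-10.4,7,0,0,0.48,0.36,16,-12.8,7,0,0,0.6,0.36,19,-15.2,7,0,0,0.72,0.36,22,-17.6,7,0,0,0.84,0.36,24.5,-19.7,7,0,0,0.96,0.36,26.5,-21.3,7,0,0,1.0,0.36,26.5,-21.3,7,0,0,1.0,0.36,26.5,-21.3,7,0,0,1.0],
)

```text
time_s: 1.6
ee_pos: [0.5071, 0.2801, 0.275]
eef_rot: [-3.141, -0.0, 2.114]
force: [-0.2, 1.7, 0.7]
grip_width: 0.0301
```

>>> carry_out(
  commands=[0.36,0,0,-3,0,0,0,0.36,0,0,-5,0,0,0,0.36,0,0,-6.5,0,0,0,0.36,0,0,-7.5,0,0,0,0.36,0,0,-8.2,0,0,0,0.36,0,0,-8.2,0,0,0],
)

```text
time_s: 2.1
ee_pos: [0.5064, 0.2805, 0.1921]
eef_rot: [-3.14, -0.0, 2.114]
force: [0.4, 0.4, -0.2]
grip_width: 0.0303
```

```bash
python3 - <<'E'
from h import *
print(st())
ims=[]
for c,(a,b,e,f) in (("top",(190,145,245,205)),("side",(195,170,265,265))):
    I,d=viewer.camera(c); I=I[b:f,a:e]; ims.append(cv2.resize(I,(int((e-a)*580/(f-b)),580),interpolation=cv2.INTER_CUBIC)[:, :400])
cv2.imwrite("pics/crop1.png",np.hstack(ims))
E
```

```text
{'time_s': 2.1, 'qpos': [0.4426, 0.376, 1.4512, 0.0001, 1.3165, -1.6718], 'ee_pos': [0.5064, 0.2805, 0.1921], 'eef_rot': [-3.1395, -0.0003, 2.1143], 'force': [0.4365, 0.3618, -0.2196], 'moment': [0.0795, -0.0497, 0.0552], 'grip_width': 0.0303}
```

View pics/crop1.png

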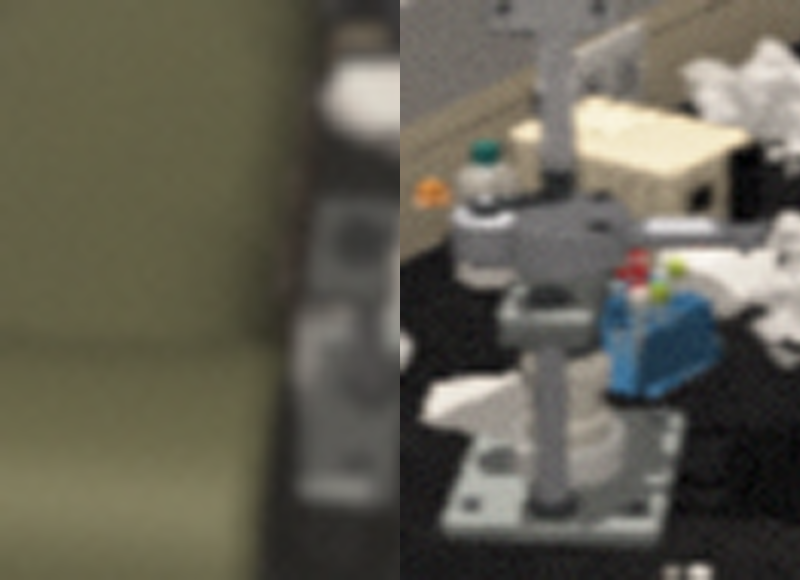

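The crop shows the finger straddling the fin in the side view at about (560,170). Force is near zero, so I'll push it over.

>>> carry_out(
  commands=[0.36,-0.25,0.35,0,0,0,0,0.36,-0.45,0.65,0,0,0,0,0.36,-0.65,0.95,0,0,0,0,0.36,-0.85,1.25,0,0,0,0,0.36,-1.05,1.55,0,0,0,0,0.36,-1.25,1.85,0,0,0,0,0.36,-1.45,2.15,0,0,0,0,0.36,-1.65,2.45,0,0,0,0,0.36,-1.85,2.75,0,0,0,0,0.36,-2.0,3.0,0,0,0,0,0.36,-2.1,3.2,0,0,0,0,0.36,-2.1,3.2,0,0,0,0],
)

```text
time_s: 3.2
ee_pos: [0.486, 0.313, 0.1938]
eef_rot: [3.141, -0.0, 2.115]
force: [1.8, -1.1, 0.6]
grip_width: 0.0297
```

>>> carry_out(
  commands=[0.36,-0.1,0.15,0,0,0,0,0.36,-0.2,0.3,0,0,0,0,0.36,-0.2,0.3,0,0,0,0],
)

```text
time_s: 3.45
ee_pos: [0.484, 0.316, 0.1938]
eef_rot: [3.141, 0.0, 2.114]
force: [2.1, -3.8, 0.5]
grip_width: 0.0303
```

>>> carry_out(
  commands=[0.36,-0.1,0.15,0,0,0,0,0.36,-0.15,0.25,0,0,0,0,0.36,-0.15,0.25,0,0,0,0],
)

```text
time_s: 3.7
ee_pos: [0.483, 0.317, 0.1937]
eef_rot: [-3.141, 0.003, 2.114]
force: [5.6, -13.1, 0.6]
grip_width: 0.0302
```

>>> carry_out(
  commands=[0.36,-0.1,0.15,0,0,0,0,0.36,-0.15,0.25,0,0,0,0,0.36,-0.15,0.25,0,0,0,0],
)

```text
time_s: 3.95
ee_pos: [0.482, 0.3173, 0.1936]
eef_rot: [-3.139, 0.007, 2.112]
force: [4.3, -17.7, 1.8]
grip_width: 0.0303
```

>>> carry_out(
  commands=[0.36,0.4,-0.7,0,0,0,0,0.36,0.4,-0.7,0,0,0,0,0.36,0.4,-0.7,3.5,0,0,0,0.36,0.4,-0.7,7,0,0,0,0,-2,-3,7.5,0,0,0,-0.2,-5,-5.5,7.5,0,0,0,-0.2,-7.8,-7.7,7.5,0,0,0,-0.2,-7.8,-7.7,7.5,0,0,0],
)

```text
time_s: 4.62
ee_pos: [0.4003, 0.2384, 0.2689]
eef_rot: [-3.139, 0.006, 2.112]
force: [0.1, 0.5, 0.5]
grip_width: 0.0532
```

```bash
python3 - <<'E'
from h import *
print(st())
ims=[]
for c,(a,b,e,f) in (("top",(190,145,245,205)),("side",(195,170,265,265))):
    I,d=viewer.camera(c); I=I[b:f,a:e]; ims.append(cv2.resize(I,(int((e-a)*580/(f-b)),580),interpolation=cv2.INTER_CUBIC)[:, :400])
    P,u,v=pts(c,d); 
    for cx,cy,r in((.404,.24,.025),(.49,.30,.04)):
        s=(P[:,2]>.184)&(P[:,2]<.211)&(np.hypot(P[:,0]-cx,P[:,1]-cy)<r)
        if s.any(): print(c,s.sum(),np.round(P[s].mean(0),4),np.round(P[s].min(0),3),np.round(P[s].max(0),3))
cv2.imwrite("pics/crop2.png",np.hstack(ims))
E
```

```text
{'time_s': 4.6167, 'qpos': [0.462, 0.0667, 1.6487, -0.0062, 1.4287, -1.6494], 'ee_pos': [0.4003, 0.2384, 0.2689], 'eef_rot': [-3.1386, 0.0059, 2.1123], 'force': [0.121, 0.5027, 0.4607], 'moment': [0.0693, -0.0323, 0.0188], 'grip_width': 0.0532}
top 5 [0.4171 0.2218 0.1954] [0.412 0.219 0.189] [0.422 0.225 0.202]
side 35 [0.4123 0.239  0.1958] [0.405 0.23  0.184] [0.425 0.247 0.205]
side 38 [0.4853 0.3128 0.1932] [0.475 0.304 0.185] [0.495 0.319 0.202]
```

View pics/crop2.png

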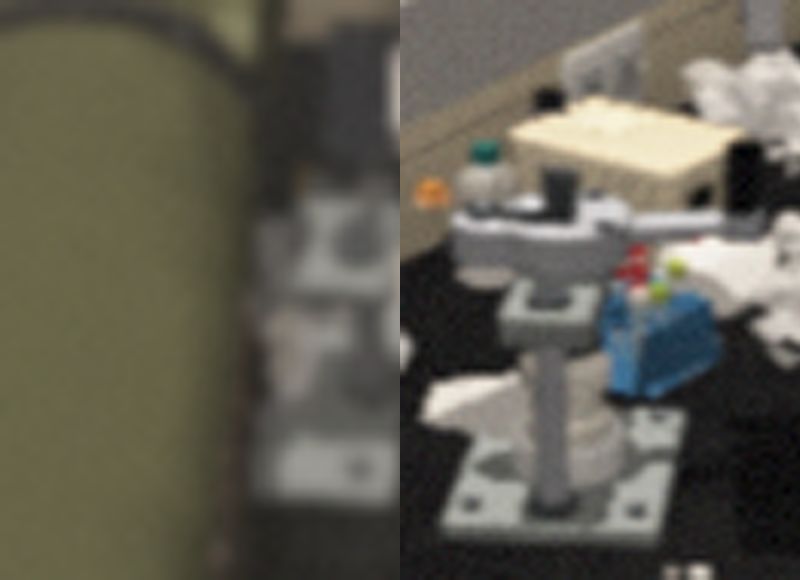

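The side crop shows the fin at (560,190), now over to +y. Its measured centre is about (0.486,0.308), which matches the expected tighten stop. The post is at about (745,180) in the crop. Next I'll grasp the post with the jaws wide open.

>>> carry_out(
  commands=[-1,1.1,-0.3,0,0,0,0,-1,1.1,-0.3,0,0,0,0,-1,1.1,-0.3,0,0,0,0,-1,1.1,-0.3,-3,0,0,0,-1,1.1,-0.3,-6,0,0,0,-1,1.1,-0.3,-8,0,0,0,-1,1.1,-0.3,-9.3,0,0,0,-1,1.1,-0.3,-9.7,0,0,0,-1,1.1,-0.3,-9.7,0,0,0],
)

```text
time_s: 5.47
ee_pos: [0.4146, 0.2376, 0.1715]
eef_rot: [-3.139, 0.006, 2.112]
force: [0.5, -0.1, 0.6]
grip_width: 0.0941
```

```bash
python3 - <<'E'
from h import *
print(st())
I,d=viewer.camera("side"); I=I[170:225,195:290]; cv2.imwrite("pics/crop3.png",cv2.resize(I,None,fx=8,fy=8,interpolation=cv2.INTER_CUBIC))
E
```

```text
{'time_s': 5.4667, 'qpos': [0.4471, 0.1736, 1.7596, -0.0064, 1.2106, -1.6627], 'ee_pos': [0.4146, 0.2376, 0.1715], 'eef_rot': [-3.1387, 0.0058, 2.1121], 'force': [0.4837, -0.0998, 0.562], 'moment': [0.0806, -0.0006, -0.0133], 'grip_width': 0.0941}
```

View pics/crop3.png

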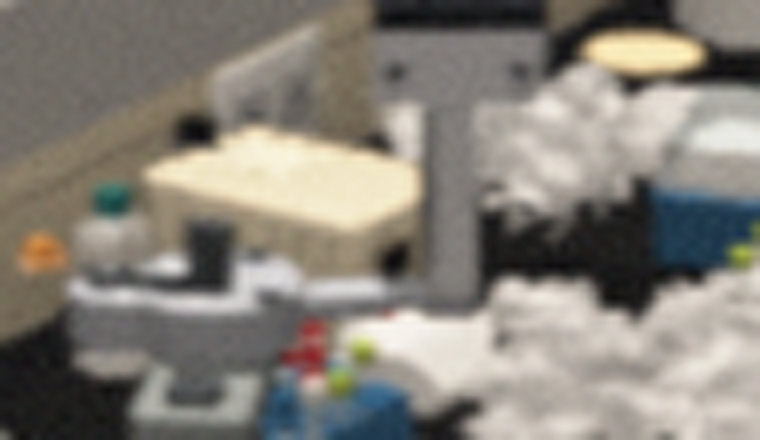

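The post is hidden behind the near finger at (450,230), so it is between the jaws. Closing.

>>> carry_out(
  commands=[0.2,-0.3,-0.2,0,0,0,0,0.5,-0.3,-0.2,0,0,0,0,0.8,-0.3,-0.2,0,0,0,0,0.8,-0.3,-0.2,0,0,0,0,0.8,-0.3,-0.2,0,0,0,0,0.8,-0.3,-0.2,0,0,0,0,0.8,-0.3,-0.2,0,0,0,0,0.8,-0.3,-0.2,0,0,0,0],
  force=25,
)

```text
time_s: 6.18
ee_pos: [0.412, 0.2357, 0.1726]
eef_rot: [-3.14, 0.006, 2.112]
force: [-0.2, -0.2, -0.4]
grip_width: 0.0441
```

>>> carry_out(
  commands=[0.8,0,0,0,0,0,0,0.8,0,0,0,0,0,0,0.8,0,0,0,0,0,0,0.8,0,0,0,0,0,0,0.8,0,0,0,0,0,0],
)

```text
time_s: 6.6
ee_pos: [0.412, 0.2349, 0.1725]
eef_rot: [-3.139, 0.007, 2.112]
force: [0.0, -8.0, 1.8]
grip_width: 0.0196
```

```bash
cat >> h.py <<'E'
C=np.array([.491,.293]); YAW=.42
def hang(p=None):
    p=np.array(ctrl.get_obs()["ee_pos"][:2]) if p is None else np.array(p); d=p-C
    return (YAW+np.pi-np.arctan2(d[1],d[0])+np.pi)%(2*np.pi)-np.pi, np.hypot(*d)
def gp(h): a=YAW+np.pi-h; return C+.1*np.array([np.cos(a),np.sin(a)])
def arc(h1,step,r0=True):
    o=ctrl.get_obs(); p=np.array(o["ee_pos"][:2]); h0,r=hang(); off=p-gp(h0); yaw0=o["eef_rot"][2]
    n=int(np.ceil(abs(h1-h0)/step)); f=o["force"]; print("h",round(h0,3),"r",round(r,4),"F",np.round(f,1),"tang",round(ft(h0,f),1),"yaw+h",round(yaw0+h0,3))
    for k in range(1,n+1):
        h=h0+(h1-h0)*k/n; d=(gp(h)+off*(1-k/n)*0+off-p)*100
        print([round(d[0],2),round(d[1],2),0,0,0,round(h0-h,3)])
def ft(h,f): a=YAW+np.pi-h; return -(f[0]*np.sin(a)-f[1]*np.cos(a))
E
python3 - <<'E'
from h import *
arc(-.72,.05)
E
```

```text
h -0.214 r 0.0981 F [ 0.  -8.   1.8] tang 6.5 yaw+h 1.898
[np.float64(0.28), np.float64(-0.36), 0, 0, 0, np.float64(0.046)]
[np.float64(0.58), np.float64(-0.71), 0, 0, 0, np.float64(0.092)]
[np.float64(0.89), np.float64(-1.05), 0, 0, 0, np.float64(0.138)]
[np.float64(1.22), np.float64(-1.37), 0, 0, 0, np.float64(0.184)]
[np.float64(1.56), np.float64(-1.68), 0, 0, 0, np.float64(0.23)]
[np.float64(1.92), np.float64(-1.97), 0, 0, 0, np.float64(0.276)]
[np.float64(2.29), np.float64(-2.24), 0, 0, 0, np.float64(0.322)]
[np.float64(2.67), np.float64(-2.5), 0, 0, 0, np.float64(0.368)]
[np.float64(3.06), np.float64(-2.74), 0, 0, 0, np.float64(0.414)]
[np.float64(3.47), np.float64(-2.96), 0, 0, 0, np.float64(0.46)]
[np.float64(3.88), np.float64(-3.16), 0, 0, 0, np.float64(0.506)]
```

>>> carry_out(
  commands=[0.8,0.28,-0.36,0,0,0,0.046,0.8,0.58,-0.71,0,0,0,0.092,0.8,0.89,-1.05,0,0,0,0.138,0.8,1.22,-1.37,0,0,0,0.184,0.8,1.56,-1.68,0,0,0,0.23],
)

```text
time_s: 7.02
ee_pos: [0.4273, 0.2175, 0.1725]
eef_rot: [-3.138, 0.007, 2.344]
force: [-4.2, -4.8, 4.2]
grip_width: 0.0193
```

```bash
python3 - <<'E'
from h import *
arc(-.74,.05)
E
```

```text
h -0.45 r 0.0988 F [-4.2 -4.8  4.2] tang -0.1 yaw+h 1.894
[np.float64(0.38), np.float64(-0.3), 0, 0, 0, np.float64(0.048)]
[np.float64(0.77), np.float64(-0.59), 0, 0, 0, np.float64(0.097)]
[np.float64(1.17), np.float64(-0.85), 0, 0, 0, np.float64(0.145)]
[np.float64(1.59), np.float64(-1.1), 0, 0, 0, np.float64(0.193)]
[np.float64(2.02), np.float64(-1.32), 0, 0, 0, np.float64(0.242)]
[np.float64(2.46), np.float64(-1.53), 0, 0, 0, np.float64(0.29)]
```

>>> carry_out(
  commands=[0.8,0.36,-0.33,0,0,0,0.048,0.8,0.73,-0.64,0,0,0,0.097,0.8,1.13,-0.92,0,0,0,0.145,0.8,1.55,-1.18,0,0,0,0.193,0.8,1.98,-1.41,0,0,0,0.242,0.8,2.42,-1.62,0,0,0,0.29],
)

```text
time_s: 7.52
ee_pos: [0.4517, 0.2011, 0.1725]
eef_rot: [-3.138, 0.007, 2.636]
force: [-0.1, -1.8, 0.8]
grip_width: 0.0195
```

```bash
python3 - <<'E'
from h import *
arc(-.84,.025)
E
```

```text
h -0.747 r 0.1 F [-0.1 -1.8  0.8] tang 0.6 yaw+h 1.889
[np.float64(0.22), np.float64(-0.09), 0, 0, 0, np.float64(0.023)]
[np.float64(0.43), np.float64(-0.17), 0, 0, 0, np.float64(0.047)]
[np.float64(0.65), np.float64(-0.25), 0, 0, 0, np.float64(0.07)]
[np.float64(0.87), np.float64(-0.33), 0, 0, 0, np.float64(0.093)]
```

>>> carry_out(
  commands=[0.8,0.22,-0.09,0,0,0,0.023,0.8,0.3,-0.12,0,0,0,0.033,0.8,0.3,-0.12,0,0,0,0.033],
)

```text
time_s: 7.77
ee_pos: [0.4548, 0.1996, 0.1725]
eef_rot: [-3.137, 0.007, 2.668]
force: [0.4, -3.4, 1.2]
grip_width: 0.0193
```

>>> carry_out(
  commands=[0.8,0.22,-0.09,0,0,0,0.023,0.8,0.3,-0.12,0,0,0,0.033,0.8,0.3,-0.12,0,0,0,0.033],
)

```text
time_s: 8.02
ee_pos: [0.4559, 0.1994, 0.1724]
eef_rot: [-3.137, 0.002, 2.702]
force: [-15.0, 5.6, 7.0]
grip_width: 0.0193
```

```bash
python3 - <<'E'
from h import *
arc(.70,.065)
E
```

```text
h -0.792 r 0.0999 F [-15.    5.6   7. ] tang -16.1 yaw+h 1.91
[np.float64(-0.6), np.float64(0.25), 0, 0, 0, np.float64(-0.065)]
[np.float64(-1.18), np.float64(0.53), 0, 0, 0, np.float64(-0.13)]
[np.float64(-1.74), np.float64(0.86), 0, 0, 0, np.float64(-0.195)]
[np.float64(-2.28), np.float64(1.21), 0, 0, 0, np.float64(-0.259)]
[np.float64(-2.8), np.float64(1.61), 0, 0, 0, np.float64(-0.324)]
[np.float64(-3.29), np.float64(2.03), 0, 0, 0, np.float64(-0.389)]
[np.float64(-3.75), np.float64(2.49), 0, 0, 0, np.float64(-0.454)]
[np.float64(-4.18), np.float64(2.98), 0, 0, 0, np.float64(-0.519)]
[np.float64(-4.58), np.float64(3.49), 0, 0, 0, np.float64(-0.584)]
[np.float64(-4.94), np.float64(4.02), 0, 0, 0, np.float64(-0.649)]
[np.float64(-5.27), np.float64(4.58), 0, 0, 0, np.float64(-0.713)]
[np.float64(-5.56), np.float64(5.16), 0, 0, 0, np.float64(-0.778)]
[np.float64(-5.81), np.float64(5.76), 0, 0, 0, np.float64(-0.843)]
[np.float64(-6.03), np.float64(6.37), 0, 0, 0, np.float64(-0.908)]
[np.float64(-6.2), np.float64(7.0), 0, 0, 0, np.float64(-0.973)]
[np.float64(-6.33), np.float64(7.63), 0, 0, 0, np.float64(-1.038)]
[np.float64(-6.43), np.float64(8.27), 0, 0, 0, np.float64(-1.102)]
[np.float64(-6.47), np.float64(8.92), 0, 0, 0, np.float64(-1.167)]
[np.float64(-6.48), np.float64(9.57), 0, 0, 0, np.float64(-1.232)]
[np.float64(-6.45), np.float64(10.22), 0, 0, 0, np.float64(-1.297)]
[np.float64(-6.37), np.float64(10.86), 0, 0, 0, np.float64(-1.362)]
[np.float64(-6.25), np.float64(11.5), 0, 0, 0, np.float64(-1.427)]
[np.float64(-6.1), np.float64(12.13), 0, 0, 0, np.float64(-1.492)]
```

It clicked free all the way to the loosen-side stop, with a tangential force of about 1 N and then 16 N at the stop. Now the first tightening half-stroke.

>>> carry_out(
  commands=[0.8,-0.6,0.25,0,0,0,-0.065,0.8,-1.18,0.53,0,0,0,-0.13,0.8,-1.74,0.86,0,0,0,-0.195,0.8,-2.28,1.21,0,0,0,-0.259,0.8,-2.8,1.61,0,0,0,-0.324,0.8,-3.29,2.03,0,0,0,-0.389],
  force=40,
)

```text
time_s: 8.52
ee_pos: [0.4242, 0.2206, 0.1725]
eef_rot: [-3.141, 0.004, 2.309]
force: [18.6, 6.1, -10.9]
grip_width: 0.0192
```

```bash
python3 - <<'E'
from h import *
arc(-.1,.05)
E
```

```text
h -0.405 r 0.0985 F [ 18.6   6.1 -10.9] tang 9.5 yaw+h 1.903
[np.float64(-0.31), np.float64(0.3), 0, 0, 0, np.float64(-0.044)]
[np.float64(-0.61), np.float64(0.62), 0, 0, 0, np.float64(-0.087)]
[np.float64(-0.9), np.float64(0.95), 0, 0, 0, np.float64(-0.131)]
[np.float64(-1.17), np.float64(1.29), 0, 0, 0, np.float64(-0.175)]
[np.float64(-1.43), np.float64(1.64), 0, 0, 0, np.float64(-0.218)]
[np.float64(-1.67), np.float64(2.01), 0, 0, 0, np.float64(-0.262)]
[np.float64(-1.9), np.float64(2.38), 0, 0, 0, np.float64(-0.305)]
```

>>> carry_out(
  commands=[0.8,-0.27,0.34,-0.05,0,0,-0.044,0.8,-0.54,0.69,-0.1,0,0,-0.087,0.8,-0.83,1.02,-0.1,0,0,-0.131,0.8,-1.1,1.36,-0.1,0,0,-0.175,0.8,-1.36,1.71,-0.1,0,0,-0.218,0.8,-1.6,2.08,-0.1,0,0,-0.262,0.8,-1.83,2.45,-0.1,0,0,-0.305],
)

```text
time_s: 9.1
ee_pos: [0.4062, 0.245, 0.1724]
eef_rot: [3.14, 0.005, 2.001]
force: [3.0, -6.9, 7.7]
grip_width: 0.0195
```

```bash
python3 - <<'E'
from h import *
arc(.2,.05)
E
```

```text
h -0.095 r 0.0975 F [ 3.  -6.9  7.7] tang 7.5 yaw+h 1.905
[np.float64(-0.23), np.float64(0.43), 0, 0, 0, np.float64(-0.049)]
[np.float64(-0.44), np.float64(0.88), 0, 0, 0, np.float64(-0.098)]
[np.float64(-0.63), np.float64(1.33), 0, 0, 0, np.float64(-0.148)]
[np.float64(-0.8), np.float64(1.8), 0, 0, 0, np.float64(-0.197)]
[np.float64(-0.94), np.float64(2.27), 0, 0, 0, np.float64(-0.246)]
[np.float64(-1.06), np.float64(2.75), 0, 0, 0, np.float64(-0.295)]
```

>>> carry_out(
  commands=[0.8,-0.23,0.43,0,0,0,-0.049,0.8,-0.44,0.88,0,0,0,-0.098,0.8,-0.63,1.33,0,0,0,-0.148],
)

```text
time_s: 9.35
ee_pos: [0.4002, 0.2582, 0.1725]
eef_rot: [3.139, 0.006, 1.85]
force: [7.9, -3.5, -2.0]
grip_width: 0.0194
```

>>> carry_out(
  commands=[0.8,-0.17,0.47,0,0,0,-0.049,0.8,-0.31,0.94,0,0,0,-0.098,0.8,-0.43,1.42,0,0,0,-0.147],
)

```text
time_s: 9.6
ee_pos: [0.3961, 0.2724, 0.1724]
eef_rot: [3.138, 0.007, 1.7]
force: [7.1, -3.8, -2.0]
grip_width: 0.0194
```

```bash
python3 - <<'E'
from h import *
print("mid",hang((.4,.2583)))
arc(.5,.05)
E
```

```text
mid (np.float64(0.05570120433467096), np.float64(0.09739142672740755))
h 0.206 r 0.0971 F [ 7.1 -3.8 -2. ] tang 5.3 yaw+h 1.907
[np.float64(-0.09), np.float64(0.48), 0, 0, 0, np.float64(-0.049)]
[np.float64(-0.16), np.float64(0.96), 0, 0, 0, np.float64(-0.098)]
[np.float64(-0.2), np.float64(1.45), 0, 0, 0, np.float64(-0.147)]
[np.float64(-0.23), np.float64(1.94), 0, 0, 0, np.float64(-0.196)]
[np.float64(-0.22), np.float64(2.43), 0, 0, 0, np.float64(-0.245)]
[np.float64(-0.2), np.float64(2.92), 0, 0, 0, np.float64(-0.294)]
```

```bash
cat >> h.py <<'E'
def tq():
    o=ctrl.get_obs(); f=np.array(o["force"]); m=np.array(o["moment"]); h,r=hang(); p=np.array(o["ee_pos"][:2])-C
    t=p[0]*f[1]-p[1]*f[0]
    print("t",round(o["time_s"],2),"h",round(h,3),"r",round(r,4),"F",np.round(f,1),"M",np.round(m,3),"FxR",round(t/.1,2),"Mz/.1",round(m[2]/.1,2),"sum",round((t+m[2])/.1,2),"tang",round(ft(h,f),2))
E
python3 -c "
from h import *
tq()"
```

```text
t 9.6 h 0.206 r 0.0971 F [ 7.1 -3.8 -2. ] M [-0.353 -0.946  0.462] FxR 5.11 Mz/.1 4.62 sum 9.73 tang 5.26
```

>>> carry_out(
  commands=[0.8,-0.09,0.48,0,0,0,-0.049,0.8,-0.16,0.96,0,0,0,-0.098,0.8,-0.2,1.45,0,0,0,-0.147,0.8,-0.23,1.94,0,0,0,-0.196],
)

```text
time_s: 9.93
ee_pos: [0.394, 0.2918, 0.1724]
eef_rot: [3.137, 0.007, 1.501]
force: [5.3, -3.3, -0.7]
grip_width: 0.0192
```

```bash
python3 - <<'E'
from h import *
tq();arc(.70,.05)
E
```

```text
t 9.93 h 0.408 r 0.0971 F [ 5.3 -3.3 -0.7] M [-0.334 -0.767  0.523] FxR 3.29 Mz/.1 5.23 sum 8.52 tang 3.39
h 0.408 r 0.0971 F [ 5.3 -3.3 -0.7] tang 3.4 yaw+h 1.909
[np.float64(0.01), np.float64(0.49), 0, 0, 0, np.float64(-0.049)]
[np.float64(0.04), np.float64(0.97), 0, 0, 0, np.float64(-0.097)]
[np.float64(0.09), np.float64(1.46), 0, 0, 0, np.float64(-0.146)]
[np.float64(0.17), np.float64(1.94), 0, 0, 0, np.float64(-0.195)]
[np.float64(0.27), np.float64(2.41), 0, 0, 0, np.float64(-0.243)]
[np.float64(0.39), np.float64(2.88), 0, 0, 0, np.float64(-0.292)]
```

>>> carry_out(
  commands=[0.8,0.01,0.49,0,0,0,-0.049,0.8,0.04,0.97,0,0,0,-0.097,0.8,0.09,1.46,0,0,0,-0.146,0.8,0.17,1.94,0,0,0,-0.195],
)

```text
time_s: 10.27
ee_pos: [0.3956, 0.3113, 0.1724]
eef_rot: [3.137, 0.008, 1.304]
force: [1.3, -4.5, 0.5]
grip_width: 0.0195
```

```bash
python3 - <<'E'
from h import *
tq();arc(.70,.05)
E
```

```text
t 10.27 h 0.61 r 0.0972 F [ 1.3 -4.5  0.5] M [-0.308 -0.213  0.63 ] FxR 4.05 Mz/.1 6.3 sum 10.35 tang 4.17
h 0.61 r 0.0972 F [ 1.3 -4.5  0.5] tang 4.2 yaw+h 1.913
[np.float64(0.1), np.float64(0.44), 0, 0, 0, np.float64(-0.045)]
[np.float64(0.21), np.float64(0.88), 0, 0, 0, np.float64(-0.09)]
```

>>> carry_out(
  commands=[0.8,0.1,0.44,0,0,0,-0.045,0.8,0.19,0.82,0,0,0,-0.085],
)

```text
time_s: 10.43
ee_pos: [0.3976, 0.3192, 0.1724]
eef_rot: [3.136, 0.009, 1.216]
force: [2.2, -8.6, 2.0]
grip_width: 0.0193
```

```bash
python3 - <<'E'
from h import *
tq();arc(-.75,.1)
E
```

```text
t 10.43 h 0.694 r 0.097 F [ 2.2 -8.6  2. ] M [-0.982 -0.43   0.329] FxR 7.51 Mz/.1 3.29 sum 10.8 tang 7.74
h 0.694 r 0.097 F [ 2.2 -8.6  2. ] tang 7.7 yaw+h 1.91
[np.float64(-0.22), np.float64(-0.94), 0, 0, 0, np.float64(0.096)]
[np.float64(-0.34), np.float64(-1.89), 0, 0, 0, np.float64(0.193)]
[np.float64(-0.37), np.float64(-2.85), 0, 0, 0, np.float64(0.289)]
[np.float64(-0.31), np.float64(-3.81), 0, 0, 0, np.float64(0.385)]
[np.float64(-0.16), np.float64(-4.76), 0, 0, 0, np.float64(0.481)]
[np.float64(0.08), np.float64(-5.7), 0, 0, 0, np.float64(0.578)]
[np.float64(0.42), np.float64(-6.6), 0, 0, 0, np.float64(0.674)]
[np.float64(0.83), np.float64(-7.47), 0, 0, 0, np.float64(0.77)]
[np.float64(1.33), np.float64(-8.29), 0, 0, 0, np.float64(0.866)]
[np.float64(1.91), np.float64(-9.06), 0, 0, 0, np.float64(0.963)]
[np.float64(2.55), np.float64(-9.77), 0, 0, 0, np.float64(1.059)]
[np.float64(3.27), np.float64(-10.42), 0, 0, 0, np.float64(1.155)]
[np.float64(4.04), np.float64(-11.0), 0, 0, 0, np.float64(1.251)]
[np.float64(4.86), np.float64(-11.49), 0, 0, 0, np.float64(1.348)]
[np.float64(5.73), np.float64(-11.91), 0, 0, 0, np.float64(1.444)]
```

>>> carry_out(
  commands=[0.8,-0.22,-0.94,0,0,0,0.096,0.8,-0.34,-1.89,0,0,0,0.193,0.8,-0.37,-2.85,0,0,0,0.289,0.8,-0.31,-3.81,0,0,0,0.385,0.8,-0.17,-4.77,0,0,0,0.481,0.8,0.06,-5.71,0,0,0,0.578,0.8,0.39,-6.62,0,0,0,0.674,0.8,0.79,-7.5,0,0,0,0.77,0.8,1.28,-8.34,0,0,0,0.866,0.8,1.85,-9.12,0,0,0,0.963,0.8,2.49,-9.84,0,0,0,1.059],
)

```text
time_s: 11.35
ee_pos: [0.4235, 0.2218, 0.1725]
eef_rot: [3.131, 0.008, 2.279]
force: [13.7, 14.2, -10.1]
grip_width: 0.0194
```

```bash
python3 - <<'E'
from h import *
tq();arc(-.77,.1)
P=np.array([(.412,.2349),(.4273,.2175),(.4517,.2011),(.4548,.1996),(.4242,.2206),(.4062,.245),(.4002,.2582),(.3961,.2724),(.394,.2918),(.3956,.3113),(.3976,.3192)])
s=np.linalg.lstsq(np.c_[2*P,np.ones(len(P))],(P**2).sum(1),rcond=None)[0]; print(s[:2],np.sqrt(s[2]+s[0]**2+s[1]**2))
E
```

```text
t 11.35 h -0.392 r 0.0981 F [ 13.7  14.2 -10.1] M [ 2.875 -1.855 -0.018] FxR 0.18 Mz/.1 -0.18 sum 0.0 tang 0.18
h -0.392 r 0.0981 F [ 13.7  14.2 -10.1] tang 0.2 yaw+h 1.887
[np.float64(0.72), np.float64(-0.62), 0, 0, 0, np.float64(0.094)]
[np.float64(1.49), np.float64(-1.16), 0, 0, 0, np.float64(0.189)]
[np.float64(2.3), np.float64(-1.63), 0, 0, 0, np.float64(0.283)]
[np.float64(3.16), np.float64(-2.03), 0, 0, 0, np.float64(0.378)]
[0.49609367 0.29294857] 0.10204715867284739
```

>>> carry_out(
  commands=[0.8,0.8,-0.5,-0.05,0,0,0.094,0.8,1.57,-1.02,-0.05,0,0,0.189,0.8,2.36,-1.49,-0.05,0,0,0.283,0.8,3.2,-1.89,-0.05,0,0,0.378],
)

```text
time_s: 11.68
ee_pos: [0.4548, 0.2006, 0.1724]
eef_rot: [3.137, 0.008, 2.66]
force: [-9.0, -19.7, 10.9]
grip_width: 0.0195
```

```bash
python3 - <<'E'
from h import *
tq();arc(-.3,.05)
E
```

```text
t 11.68 h -0.777 r 0.0992 F [ -9.  -19.7  10.9] M [-3.218  1.981 -0.094] FxR -1.16 Mz/.1 -0.94 sum -2.1 tang -1.17
h -0.777 r 0.0992 F [ -9.  -19.7  10.9] tang -1.2 yaw+h 1.883
[np.float64(-0.44), np.float64(0.18), 0, 0, 0, np.float64(-0.048)]
[np.float64(-0.87), np.float64(0.39), 0, 0, 0, np.float64(-0.095)]
[np.float64(-1.29), np.float64(0.62), 0, 0, 0, np.float64(-0.143)]
[np.float64(-1.7), np.float64(0.86), 0, 0, 0, np.float64(-0.191)]
[np.float64(-2.1), np.float64(1.13), 0, 0, 0, np.float64(-0.239)]
[np.float64(-2.48), np.float64(1.41), 0, 0, 0, np.float64(-0.286)]
[np.float64(-2.85), np.float64(1.71), 0, 0, 0, np.float64(-0.334)]
[np.float64(-3.2), np.float64(2.03), 0, 0, 0, np.float64(-0.382)]
[np.float64(-3.54), np.float64(2.36), 0, 0, 0, np.float64(-0.429)]
[np.float64(-3.87), np.float64(2.72), 0, 0, 0, np.float64(-0.477)]
```

```bash
sed -i 's/^C=.*/C=np.array([.496,.293]); YAW=.42/' h.py; python3 - <<'E'
from h import *
tq();arc(.0,.06)
E
```

```text
t 11.68 h -0.731 r 0.1011 F [ -9.  -19.7  10.9] M [-3.218  1.981 -0.094] FxR -0.17 Mz/.1 -0.94 sum -1.12 tang -0.17
h -0.731 r 0.1011 F [ -9.  -19.7  10.9] tang -0.2 yaw+h 1.929
[np.float64(-0.51), np.float64(0.24), 0, 0, 0, np.float64(-0.056)]
[np.float64(-1.0), np.float64(0.52), 0, 0, 0, np.float64(-0.112)]
[np.float64(-1.48), np.float64(0.81), 0, 0, 0, np.float64(-0.169)]
[np.float64(-1.93), np.float64(1.14), 0, 0, 0, np.float64(-0.225)]
[np.float64(-2.37), np.float64(1.49), 0, 0, 0, np.float64(-0.281)]
[np.float64(-2.79), np.float64(1.86), 0, 0, 0, np.float64(-0.337)]
[np.float64(-3.19), np.float64(2.26), 0, 0, 0, np.float64(-0.394)]
[np.float64(-3.57), np.float64(2.68), 0, 0, 0, np.float64(-0.45)]
[np.float64(-3.92), np.float64(3.12), 0, 0, 0, np.float64(-0.506)]
[np.float64(-4.24), np.float64(3.58), 0, 0, 0, np.float64(-0.562)]
[np.float64(-4.54), np.float64(4.06), 0, 0, 0, np.float64(-0.619)]
[np.float64(-4.81), np.float64(4.55), 0, 0, 0, np.float64(-0.675)]
[np.float64(-5.06), np.float64(5.05), 0, 0, 0, np.float64(-0.731)]
```

>>> carry_out(
  commands=[0.8,-0.55,0.17,0,0,0,-0.056,0.8,-1.04,0.44,0,0,0,-0.112,0.8,-1.52,0.73,0,0,0,-0.169],
)

```text
time_s: 11.93
ee_pos: [0.4397, 0.2086, 0.1725]
eef_rot: [3.135, 0.008, 2.487]
force: [4.4, 6.0, -3.7]
grip_width: 0.0195
```

```bash
python3 - <<'E'
from h import *
tq();arc(-.15,.05)
E
```

```text
t 11.93 h -0.563 r 0.1014 F [ 4.4  6.  -3.7] M [ 1.235 -0.555 -0.112] FxR 0.3 Mz/.1 -1.12 sum -0.82 tang 0.3
h -0.563 r 0.1014 F [ 4.4  6.  -3.7] tang 0.3 yaw+h 1.925
[np.float64(-0.38), np.float64(0.26), 0, 0, 0, np.float64(-0.046)]
[np.float64(-0.74), np.float64(0.54), 0, 0, 0, np.float64(-0.092)]
[np.float64(-1.09), np.float64(0.84), 0, 0, 0, np.float64(-0.138)]
[np.float64(-1.42), np.float64(1.15), 0, 0, 0, np.float64(-0.183)]
[np.float64(-1.75), np.float64(1.48), 0, 0, 0, np.float64(-0.229)]
[np.float64(-2.05), np.float64(1.82), 0, 0, 0, np.float64(-0.275)]
[np.float64(-2.34), np.float64(2.18), 0, 0, 0, np.float64(-0.321)]
[np.float64(-2.62), np.float64(2.54), 0, 0, 0, np.float64(-0.367)]
[np.float64(-2.87), np.float64(2.92), 0, 0, 0, np.float64(-0.413)]
```

>>> carry_out(
  commands=[0.8,-0.38,0.26,0,0,0,-0.046,0.8,-0.74,0.54,0,0,0,-0.092],
)

```text
time_s: 12.1
ee_pos: [0.4319, 0.2144, 0.1724]
eef_rot: [3.134, 0.007, 2.392]
force: [2.1, 1.5, 0.6]
grip_width: 0.0191
```

```bash
python3 -c "
from h import *
tq()"
```

```text
t 12.1 h -0.467 r 0.1014 F [2.1 1.5 0.6] M [ 0.288  0.082 -0.008] FxR 0.71 Mz/.1 -0.08 sum 0.63 tang 0.7
```

>>> carry_out(
  commands=[0.8,-0.34,0.29,0,0,0,-0.046,0.8,-0.67,0.6,0,0,0,-0.092],
)

```text
time_s: 12.27
ee_pos: [0.4252, 0.2204, 0.1724]
eef_rot: [3.134, 0.008, 2.297]
force: [7.0, -4.8, -1.8]
grip_width: 0.0192
```

```bash
python3 -c "
from h import *
tq();arc(.1,.05)"
```

```text
t 12.27 h -0.378 r 0.1014 F [ 7.  -4.8 -1.8] M [-0.671 -0.966  0.064] FxR 8.45 Mz/.1 0.64 sum 9.09 tang 8.33
h -0.378 r 0.1014 F [ 7.  -4.8 -1.8] tang 8.3 yaw+h 1.919
[np.float64(-0.33), np.float64(0.34), 0, 0, 0, np.float64(-0.048)]
[np.float64(-0.65), np.float64(0.7), 0, 0, 0, np.float64(-0.096)]
[np.float64(-0.95), np.float64(1.07), 0, 0, 0, np.float64(-0.143)]
[np.float64(-1.23), np.float64(1.46), 0, 0, 0, np.float64(-0.191)]
[np.float64(-1.5), np.float64(1.86), 0, 0, 0, np.float64(-0.239)]
[np.float64(-1.74), np.float64(2.27), 0, 0, 0, np.float64(-0.287)]
[np.float64(-1.96), np.float64(2.69), 0, 0, 0, np.float64(-0.335)]
[np.float64(-2.17), np.float64(3.12), 0, 0, 0, np.float64(-0.382)]
[np.float64(-2.35), np.float64(3.56), 0, 0, 0, np.float64(-0.43)]
[np.float64(-2.51), np.float64(4.01), 0, 0, 0, np.float64(-0.478)]
```

>>> carry_out(
  commands=[0.8,-0.33,0.34,0,0,0,-0.048,0.8,-0.65,0.7,0,0,0,-0.096,0.8,-0.95,1.07,0,0,0,-0.143],
)

```text
time_s: 12.52
ee_pos: [0.416, 0.2307, 0.1725]
eef_rot: [3.134, 0.01, 2.15]
force: [6.5, -7.9, -1.0]
grip_width: 0.0196
```

```bash
python3 -c "
from h import *
tq()"
```

```text
t 12.52 h -0.242 r 0.1014 F [ 6.5 -7.9 -1. ] M [-0.857 -0.779  0.161] FxR 10.32 Mz/.1 1.61 sum 11.93 tang 10.17
```

>>> carry_out(
  commands=[0.8,-0.28,0.39,0,0,0,-0.048,0.8,-0.55,0.79,0,0,0,-0.096,0.8,-0.79,1.2,0,0,0,-0.144],
)

```text
time_s: 12.77
ee_pos: [0.4082, 0.2422, 0.1724]
eef_rot: [3.134, 0.012, 2.003]
force: [4.6, -8.7, 0.5]
grip_width: 0.0193
```

```bash
python3 -c "
from h import *
tq();arc(.2,.05)"
```

```text
t 12.77 h -0.104 r 0.1014 F [ 4.6 -8.7  0.5] M [-1.02  -0.411  0.283] FxR 9.93 Mz/.1 2.83 sum 12.75 tang 9.79
h -0.104 r 0.1014 F [ 4.6 -8.7  0.5] tang 9.8 yaw+h 1.899
[np.float64(-0.21), np.float64(0.38), 0, 0, 0, np.float64(-0.043)]
[np.float64(-0.4), np.float64(0.77), 0, 0, 0, np.float64(-0.087)]
[np.float64(-0.58), np.float64(1.17), 0, 0, 0, np.float64(-0.13)]
[np.float64(-0.74), np.float64(1.57), 0, 0, 0, np.float64(-0.174)]
[np.float64(-0.88), np.float64(1.99), 0, 0, 0, np.float64(-0.217)]
[np.float64(-1.0), np.float64(2.4), 0, 0, 0, np.float64(-0.261)]
[np.float64(-1.1), np.float64(2.82), 0, 0, 0, np.float64(-0.304)]
```

>>> carry_out(
  commands=[0.8,-0.21,0.38,0,0,0,-0.043,0.8,-0.4,0.77,0,0,0,-0.087],
)

```text
time_s: 12.93
ee_pos: [0.4043, 0.2495, 0.1724]
eef_rot: [3.133, 0.013, 1.913]
force: [5.8, -7.8, 0.1]
grip_width: 0.0192
```

```bash
python3 -c "
from h import *
tq()"
```

```text
t 12.93 h -0.023 r 0.1015 F [ 5.8 -7.8  0.1] M [-0.751 -0.427  0.404] FxR 9.69 Mz/.1 4.04 sum 13.73 tang 9.55
```

>>> carry_out(
  commands=[0.8,-0.18,0.4,0,0,0,-0.043,0.8,-0.34,0.8,0,0,0,-0.087],
)

```text
time_s: 13.1
ee_pos: [0.4014, 0.2569, 0.1724]
eef_rot: [3.132, 0.015, 1.823]
force: [8.2, -9.6, -2.2]
grip_width: 0.0192
```

```bash
python3 -c "
from h import *
tq();arc(.2,.05)"
```

```text
t 13.1 h 0.056 r 0.1012 F [ 8.2 -9.6 -2.2] M [-1.026 -1.025  0.259] FxR 12.05 Mz/.1 2.59 sum 14.64 tang 11.9
h 0.056 r 0.1012 F [ 8.2 -9.6 -2.2] tang 11.9 yaw+h 1.879
[np.float64(-0.16), np.float64(0.45), 0, 0, 0, np.float64(-0.048)]
[np.float64(-0.3), np.float64(0.91), 0, 0, 0, np.float64(-0.096)]
[np.float64(-0.42), np.float64(1.38), 0, 0, 0, np.float64(-0.144)]
```

>>> carry_out(
  commands=[0.8,-0.16,0.45,0,0,0,-0.048,0.8,-0.29,0.88,0,0,0,-0.092],
)

```text
time_s: 13.27
ee_pos: [0.3989, 0.2649, 0.1724]
eef_rot: [3.131, 0.017, 1.727]
force: [7.4, -13.5, -0.2]
grip_width: 0.0195
```

```bash
python3 -c "
from h import *
tq();arc(-.70,.09)"
```

```text
t 13.27 h 0.138 r 0.1011 F [  7.4 -13.5  -0.2] M [-1.506 -1.043  0.059] FxR 15.16 Mz/.1 0.59 sum 15.74 tang 15.0
h 0.138 r 0.1011 F [  7.4 -13.5  -0.2] tang 15.0 yaw+h 1.866
[np.float64(0.27), np.float64(-0.79), 0, 0, 0, np.float64(0.084)]
[np.float64(0.6), np.float64(-1.56), 0, 0, 0, np.float64(0.168)]
[np.float64(0.99), np.float64(-2.3), 0, 0, 0, np.float64(0.252)]
[np.float64(1.45), np.float64(-3.01), 0, 0, 0, np.float64(0.335)]
[np.float64(1.96), np.float64(-3.67), 0, 0, 0, np.float64(0.419)]
[np.float64(2.53), np.float64(-4.29), 0, 0, 0, np.float64(0.503)]
[np.float64(3.15), np.float64(-4.85), 0, 0, 0, np.float64(0.587)]
[np.float64(3.81), np.float64(-5.37), 0, 0, 0, np.float64(0.671)]
[np.float64(4.51), np.float64(-5.83), 0, 0, 0, np.float64(0.755)]
[np.float64(5.25), np.float64(-6.22), 0, 0, 0, np.float64(0.838)]
```

About 70 N is reached: resistance has risen from roughly 9.8 to 15.5 N. Swinging back.

>>> carry_out(
  commands=[0.8,0.27,-0.79,0,0,0,0.084,0.8,0.6,-1.56,0,0,0,0.168,0.8,0.99,-2.3,0,0,0,0.252,0.8,1.45,-3.01,0,0,0,0.335,0.8,1.96,-3.67,0,0,0,0.419,0.8,2.52,-4.3,0,0,0,0.503,0.8,3.13,-4.88,0,0,0,0.587,0.8,3.79,-5.41,0,0,0,0.671,0.8,4.49,-5.88,0,0,0,0.755,0.8,5.23,-6.28,0,0,0,0.838],
)

```text
time_s: 14.1
ee_pos: [0.4513, 0.2026, 0.1724]
eef_rot: [3.13, 0.016, 2.569]
force: [2.3, 5.6, -1.1]
grip_width: 0.0198
```

```bash
python3 -c "
from h import *
tq();arc(-.80,.03)"
```

```text
t 14.1 h -0.691 r 0.1009 F [ 2.3  5.6 -1.1] M [ 1.659  0.35  -0.011] FxR -0.47 Mz/.1 -0.11 sum -0.59 tang -0.47
h -0.691 r 0.1009 F [ 2.3  5.6 -1.1] tang -0.5 yaw+h 1.877
[np.float64(0.24), np.float64(-0.12), 0, 0, 0, np.float64(0.027)]
[np.float64(0.49), np.float64(-0.23), 0, 0, 0, np.float64(0.054)]
[np.float64(0.74), np.float64(-0.33), 0, 0, 0, np.float64(0.081)]
[np.float64(1.0), np.float64(-0.43), 0, 0, 0, np.float64(0.109)]
```

>>> carry_out(
  commands=[0.8,0.24,-0.12,0,0,0,0.027,0.8,0.49,-0.25,0,0,0,0.054,0.8,0.6,-0.29,0,0,0,0.066,0.8,0.6,-0.29,0,0,0,0.066],
)

```text
time_s: 14.43
ee_pos: [0.4563, 0.2005, 0.1723]
eef_rot: [3.13, 0.013, 2.634]
force: [-5.5, 5.0, 4.9]
grip_width: 0.0198
```

```bash
python3 -c "
from h import *
tq()"
```

```text
t 14.43 h -0.746 r 0.1007 F [-5.5  5.   4.9] M [ 1.07   1.761 -0.063] FxR -7.05 Mz/.1 -0.63 sum -7.68 tang -7.0
```

>>> carry_out(
  commands=[0.2,0,0,0,0,0,0,0.2,0,0,0,0,0,0,0.2,0,0,0,0,0,0,0.2,0,0,0,0,0,0,0.2,0,0,0,0,0,0,0.2,0,0,2,0,0,0,0.2,0,0,4,0,0,0,0.2,0,0,7,0,0,0,0.2,0,0,10,0,0,0],
)

```text
time_s: 15.18
ee_pos: [0.456, 0.2003, 0.2732]
eef_rot: [3.131, 0.013, 2.634]
force: [0.5, 0.3, 0.3]
grip_width: 0.0377
```

>>> carry_out(
  commands=[0.2,-3,-3,2,0,0,0,0.2,-6,-6,4,0,0,0,0.2,-9,-9,4,0,0,0,0.2,-12,-12,4,0,0,0,0.2,-13,-15,4,0,0,0,0.2,-13,-18,4,0,0,0,0.2,-13,-18,4,0,0,0],
)

```text
time_s: 15.77
ee_pos: [0.3242, 0.0478, 0.3134]
eef_rot: [-3.136, 0.027, 2.605]
force: [0.2, -0.7, 0.7]
grip_width: 0.0376
```

```bash
python3 - <<'E'
from h import *
print(st())
ims=[]
for c,(a,b,e,f) in (("top",(190,145,245,205)),("side",(195,170,265,265))):
    I,d=viewer.camera(c); I=I[b:f,a:e]; ims.append(cv2.resize(I,(int((e-a)*580/(f-b)),580),interpolation=cv2.INTER_CUBIC)[:, :400])
    P,u,v=pts(c,d)
    for n,cx,cy,r in(("grip",.456,.2,.03),("fin",.49,.30,.035)):
        s=(P[:,2]>.184)&(P[:,2]<.213)&(np.hypot(P[:,0]-cx,P[:,1]-cy)<r)
        if s.any(): print(c,n,s.sum(),np.round(P[s].mean(0),4))
cv2.imwrite("pics/crop4.png",np.hstack(ims))
# expected fin for C~, h=-.75, lever +.42
for Cc in ((.491,.293),(.496,.293)):
    a=.42+np.pi+.75; u=np.array([np.cos(a),np.sin(a)]); 
    for q in(.42,-.42): b=a-q; print(Cc,q,np.round(np.array(Cc)-.044*u+.044*np.array([np.cos(b),np.sin(b)]),3))
E
```

```text
{'time_s': 15.7667, 'qpos': [0.0508, -0.3022, 1.8761, -0.0196, 1.5488, -2.5539], 'ee_pos': [0.3242, 0.0478, 0.3134], 'eef_rot': [-3.1357, 0.0266, 2.6049], 'force': [0.1671, -0.6789, 0.714], 'moment': [0.0995, 0.1283, 0.0353], 'grip_width': 0.0376}
top grip 17 [0.4545 0.2004 0.2014]
top fin 14 [0.4766 0.301  0.1963]
side grip 39 [0.4527 0.2054 0.1956]
side fin 33 [0.4787 0.308  0.1936]
(0.491, 0.293) 0.42 [0.476 0.304]
(0.491, 0.293) -0.42 [0.509 0.29 ]
(0.496, 0.293) 0.42 [0.481 0.304]
(0.496, 0.293) -0.42 [0.514 0.29 ]
```

View pics/crop4.png

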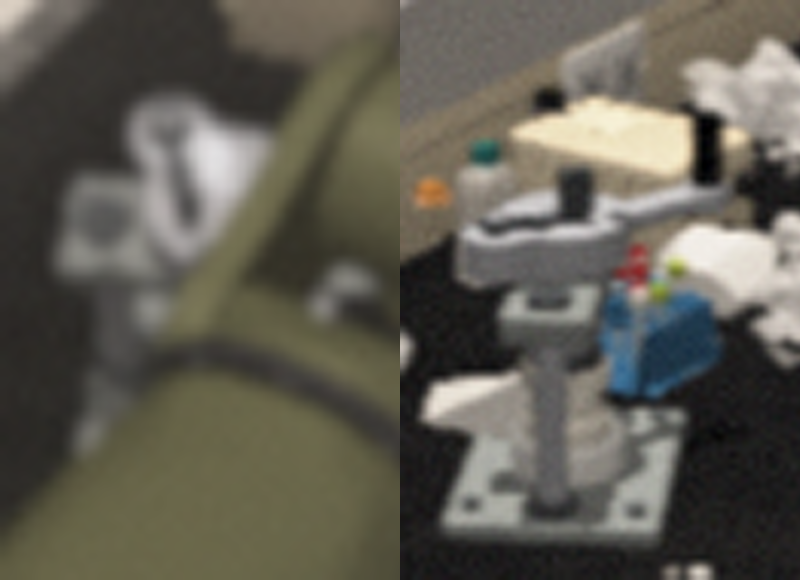

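The crop shows the fin at (575,195), over on the tighten side, and the free post at (708,145). I'll unwind the wrist off its end and then hand in.

>>> carry_out(
  commands=[0.2,0,0,0,0,0,-0.1,0.2,0,0,0,0,0,-0.2,0.2,0,0,0,0,0,-0.3,0.2,0,0,0,0,0,-0.3],
)

```text
time_s: 16.2
ee_pos: [0.3257, 0.0504, 0.3125]
eef_rot: [-3.135, 0.023, 2.307]
force: [-0.1, -0.3, -0.3]
grip_width: 0.0377
```

```bash
python3 -c "
from h import *
print(st()); print(ticket.hand_in())"
```

```text
{'time_s': 16.2, 'qpos': [0.0604, -0.2907, 1.8696, -0.0221, 1.5533, -2.2463], 'ee_pos': [0.3257, 0.0504, 0.3125], 'eef_rot': [-3.1351, 0.0231, 2.307], 'force': [-0.0799, -0.2736, -0.3486], 'moment': [0.1388, 0.0571, 0.0151], 'grip_width': 0.0377}
the job is handed in; nothing more can be done
None
```

The job is handed in at 16.2 s. The lever is over to tighten, the holder is clamped at about 70 N by feel, and the handle is released at its loosen-side end.

- **Lever:** I pushed the fin until it met its stop at about 18 N. The swing back to the loosen-side end then took only 0–2 N along the stroke, so it clicks free that way.
- **Clamping:** It took two tightening strokes. Resistance rose from about 9.8 N unloaded to about 15.5 N. That is a rise of 5.5–5.9 N, or 68–74 N of clamping, uncertain by about 8 N because single force readings are noisy.
- **Finish:** The handle went back free to its loosen-side stop and I let go. The last picture puts the post and the fin where the stop and the tighten side predict. Tool force was near zero after release.

**Checks that disagreed or were incomplete:**
- While I was moving clear of the press, the wrist joint read -2.554 rad, just past its listed -2.55 limit. I turned it back, but that may count as passing the range.
- My first estimate of the press axis was about 5 mm off. It put sideways forces of up to about 20 N on the post during the swings, until I corrected it.
- I saw no contact with the other things on the worktop, but I did not check their positions at the end.

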